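# Slide open the welder's spares case

### The job

On the welding bench, open the larger of the two grey sliding-cover cases so that the nozzles in it can be reached: press the dark tab at the end of its cover down and, while it is down, slide the cover along its rails, over the case's fixed half, as far as it goes. Leave the smaller case shut.

Things in the scene. Friction and masses are not known exactly. Their poses are not given: they have to be found in the camera images.
- tab_pad (a point): Where to press: centre of the free top face of the larger case's tab, 74 mm above the bench when up. Its +x is level, the way the cover slides open (towards the case's fixed half); z up. The face is 54 mm long (x), 50 mm wide; 27 mm to +x of this point stands a ridge 6 mm thick, 50 mm wide, 12 mm above the face: a finger pressing on the face pushes against it. It moves with tab and cover.
- tab (a joint): How far the larger case's tab (dark steel plate 60 x 50 mm, on one end of the cover) is down, m: 0 up, 0.012 fully down. Spring: 2 N to start, 4.5 N at the bottom. Past 0.009 the latch is free; else the cover locks after 5 mm on two slanted hooks, 44 mm to either side of the centre line, 3 mm higher than the raised face. Once slid 20 mm, the tab is past them and may come up.
- cover (a joint): How far the larger case's cover is open, m: 0 shut (as at the start), 0.110 fully open at its stop. It slides along +x of tab_pad with 1 to 3 N of friction, carries the tab along, stays where it is left. Aluminium plate between two rails; case 300 x 130 mm, 67 mm high at the rails, fixed to the bench.
- small_cover (a joint): How far the smaller case's cover is open, m: 0 shut. The case is of the same make, 210 x 96 mm, 59 mm high at the rails, fixed to the bench. Leave it shut.

How it is judged:
At the end, for the whole second after the job is handed in: The larger case's cover is open to within 15 mm of its stop (95 mm or more of 110 mm) and at rest, its tab is up again (within 4 mm), and the smaller case's cover is still shut (within 10 mm) (value of joint cover above 0.095 m and velocity of joint cover below 0.01 m/s and value of joint tab below 0.004 m and value of joint small_cover below 0.01 m); the robot touches nothing.
It fails at once if the smaller case's cover is slid open by more than 10 mm (value of joint small_cover above 0.01 m).
It also fails if it takes over 32 s, if anything falls off the work surface, if the arm or the gripper's body presses on something with over 40 N, if the wrist force passes 120 N, or if a joint passes its speed limit or range.

### The arm

A 6-joint arm with a two-finger parallel gripper is mounted at the origin on the work surface. World frame = base frame: x ahead of the robot, y to its left, z up, the work surface at z = 0. Lengths are in m, angles in rad, forces in N, time in s.
With the tool pointing down it reaches from about 0.25 to 0.725 m from the base axis. Payload 4 kg.
Tool frame: the origin (TCP) lies at the very end of the fingers, on their centre line; the grasp point (between the pads) lies 19 mm behind it; z points along the fingers, y is the line along which they close (so a half turn about z gives the same grasp; the last joint's range is limited). The gripper opens to 85 mm and grips with 20 to 120 N. Pads are 22 mm wide; open, the fingers measure 114 mm over their backs; the gripper's body (76 mm by 85 mm) begins 54 mm behind the grasp point. The pads swing forward as they close: fully open they stand 13 mm farther back than shut.
Start: joints at [1.336, 0.241, 0.005, 1.335, 0, 1.571], TCP at [0.116, 0.486, 0.231] pointing down, gripper open.
Joint ranges: [-2.72, 2.72], [-1.05, 1.87], [-1.09, 1.28], [-1.99, 2.15], [-1.42, 1.44], [-3.14, 3.14]. Speed limits (rad/s): [2.79, 2.79, 3.14, 3.14, 3.14, 3.14].

### API

Orientations are given as a unit quaternion [x, y, z, w].
In Python, from workcell import bot, vision, workorder, boxes_of gives the robot as it stands.
- The arm moves only by the tool send_rows, never from a script. Its argument "motion" is text: rows parted by semicolons, each of 5 numbers parted by spaces: the closure, from -1 (fully open) to 1 (shut), so that 0 is half open, then the shift along the tool's x, y, z in cm, then the turn about the tool's z in rad. In form: claw x y z twist; .... A call has 1 to 5 rows; each row is the pose to reach, as a shift and turn from the pose commanded when the call began, along the tool's axes at that moment; what a row does not reach only later rows make up. A row lasts 1/10 s, in which the tool goes at most 50 mm and 8.59 degrees, less where a joint would pass 70% of its speed; a pose out of reach is approached as far as the arm can. A call with a gripper value outside its range is refused whole. The fingers move at their own pace and stop on an object; the grip force is fixed at half the most. Time passes only in rows, so rows that repeat a pose let the fingers close. It gives the time, the measured TCP pose, the force, the opening and the grip force at its end, in the units of the state.
- bot.get_obs(): the state, without advancing time (a new reading comes with each control period).
- vision.camera(name): name is "scene" or "side" or "wrist"; returns the picture (384x512x3 uint8, red, green, blue); there is no depth.
- vision.camera_model(name): a dict with "fov_y" (degrees; the focal length in pixels is half the picture's height over the tangent of half this angle, whatever the lens; pixels are square), "cx", "cy" (the principal point, pixels), "world_from_camera" (4x4, takes a point from camera to world coordinates); the wrist camera has in their place "hand_eye" (4x4, takes a point from camera to tool coordinates, whose origin is the TCP and whose axes are the flange's). Camera axes: x right, y down, z forward; pixel columns grow to the right and rows downward; lengths in m; the calibration is good to about 2 mm. The wrist camera is an equidistant fisheye: a pixel r from the principal point sees the ray r / f radians off the axis. A picture is of the moment at which its call begins: read the wrist's pose just before it. camera_model takes no time and is no camera call.
- workorder.job_done(): hands the job in; it is judged then, once.
Trained networks look in the newest picture that a camera, given by its name, has taken for a name from the list of things; names that differ only in an ending like _2 or _b are one class to them, and where a whole thing is asked for, a point or a joint stands for the part that bears it (a point fixed in the world has none). Each returns a list of dicts, best first, with "conf" (0 to 1); they miss things now and then, are a little off and sometimes report something else, mostly with a low value. They report only what shows in the picture. A call takes as long as a camera call.
- boxes_of(camera, target): "rect" ([centre column, centre row, width, height] in pixels, round what is visible of it).
The state is a dict: "clock": time; "joint_pos": joint angles; "joint_vel": joint speeds; "tau": joint torques, N m; "eef_pos": TCP position; "tool_rot": TCP orientation; "ft_force": force on the tool from outside, world axes, zero at the start; "ft_torque": the same for the moment, N m; "grip_width": finger opening in m; "grasp_force": force on a finger pad.
Only numpy, scipy, OpenCV 4.12 (cv2) and the standard library are available. Lean on these libraries where they do the work, as an engineer would, in place of code of your own. Each camera call takes 0.05 s, during which the arm holds its last target. There are 200 camera calls.

## Working session

There is one attempt and no reset: what is moved stays moved. The work goes in short steps, Python scripts to look and compute and a tool call to move; the robot and the scene stay as the last step left them, time stands still between calls to the robot, and variables do not carry over. Pictures are saved under pics/ and viewed, at most 10 in all, crops included, and the job is handed in when it is done.

Besides the shell and the picture viewer there is one more tool, called after "Emit:" as name(argument=value, ...) on one line, values as JSON. send_rows: Moves the arm, as the interface text tells. Its arguments: {"type":"object","properties":{"motion":{"type":"string"}},"required":["motion"]}

```bash
mkdir -p pics; cat > h.py <<'E'
import numpy as np, cv2
from workcell import bot, vision, workorder, boxes_of
E
python3 - <<'E'
from h import *
ims=[]
for c in ["scene","side"]:
    im=vision.camera(c); cv2.imwrite(f"pics/{c}0.png",im[:,:,::-1])
    for t in ["tab_pad","tab","cover","small_cover"]:
        print(c,t,[(np.round(d["rect"]),round(d["conf"],2)) for d in boxes_of(c,t)[:3]])
    m=vision.camera_model(c);print(m["fov_y"],m["cx"],m["cy"],np.round(m["world_from_camera"],3).tolist())
s=bot.get_obs();print(s["clock"],s["eef_pos"],s["tool_rot"])
E
```

```text
scene tab_pad [(array([385., 247.,  39.,  43.]), 0.94), (array([200., 158.,  50.,  24.]), 0.31)]
scene tab [(array([384., 246.,  44.,  49.]), 0.95)]
scene cover [(array([365., 259., 103.,  81.]), 0.55)]
scene small_cover [(array([201., 156.,  50.,  27.]), 0.63), (array([386., 242.,  42.,  37.]), 0.33)]
52.749240925229564 250.0162794935552 190.2912807639668 [[-0.6, 0.594, -0.536, 1.005], [0.8, 0.456, -0.39, 0.301], [0.013, -0.662, -0.749, 0.67], [0.0, 0.0, 0.0, 1.0]]
side tab_pad [(array([233., 140.,  25.,  19.]), 0.69)]
side tab [(array([237., 139.,  25.,  22.]), 0.75)]
side cover [(array([248., 142.,  54.,  17.]), 0.68)]
side small_cover [(array([276., 253.,  56.,  44.]), 0.77)]
54.680863313467356 261.06608306421515 186.76253634729807 [[0.982, -0.113, 0.152, 0.419], [-0.19, -0.619, 0.762, -0.692], [0.008, -0.777, -0.629, 0.662], [0.0, 0.0, 0.0, 1.0]]
0.5 [0.1163127  0.48624905 0.23127575] [ 1.17135164e-01  9.93115981e-01 -4.22601745e-05 -1.18053586e-05]
```

View pics/scene0.png

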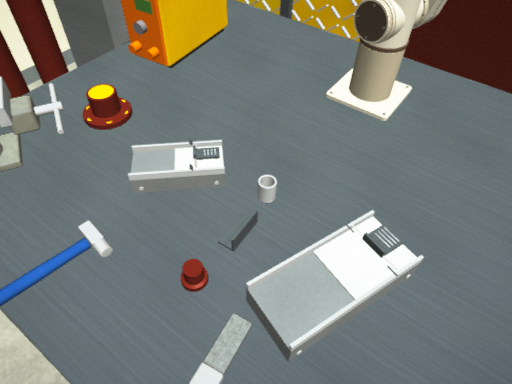

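View pics/side0.png

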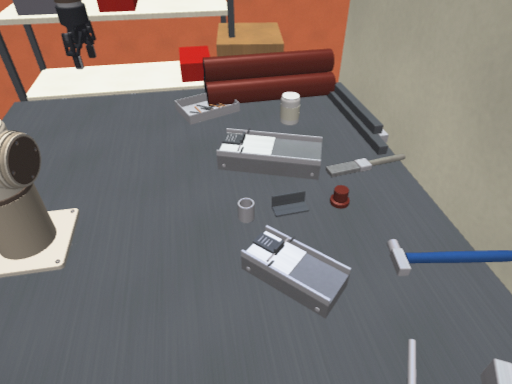

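The larger case is at lower right in the scene view, with its dark tab at about (384,241). In the side view its tab is at about (234,138). I'll zoom in to pick the corners.

```bash
python3 - <<'E'
import cv2,numpy as np
a=cv2.imread("pics/scene0.png")[205:355,235:430];b=cv2.imread("pics/side0.png")[120:180,210:330]
A=cv2.resize(a,None,fx=4,fy=4,interpolation=2)
cv2.imwrite("pics/c1.png",A); print(A.shape)
E
```

```text
(600, 780, 3)
```

View pics/c1.png

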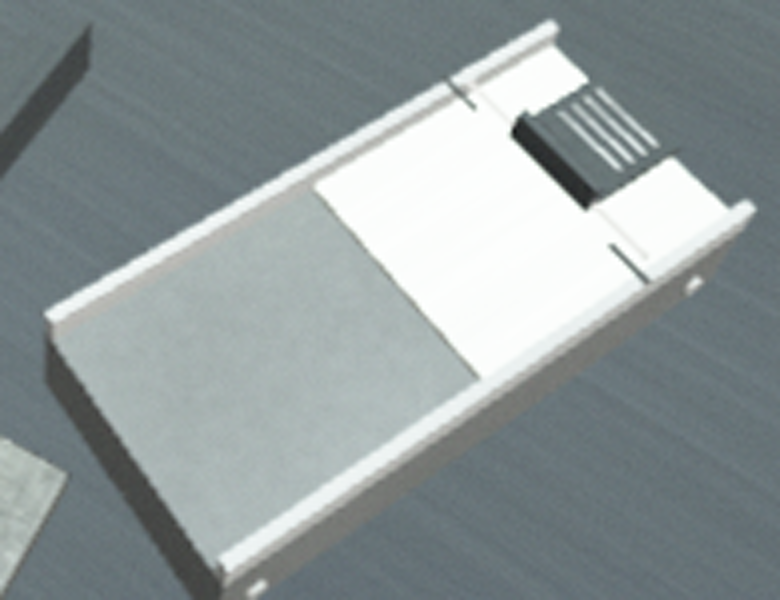

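The crop shows the rail corners at crop px (47,315), (553,22), (752,204) and (222,565). The ridge runs (515,120)–(590,205) on the side towards the fixed grey half, and the outer tab edge runs about (598,85)–(670,152).

```bash
cat >> h.py <<'E'
def px2w(c,u,v,z):
    m=vision.camera_model(c);f=192/np.tan(np.radians(m["fov_y"]/2));T=m["world_from_camera"]
    d=T[:3,:3]@np.array([(u-m["cx"])/f,(v-m["cy"])/f,1]);p=T[:3,3]
    return p+d*(z-p[2])/d[2]
E
python3 - <<'E'
from h import *
q=lambda x,y,z:px2w("scene",235+x/4,205+y/4,z)
A,B,C,D=[q(x,y,.067) for x,y in[(47,315),(553,22),(752,204),(222,565)]]
print(A,B,C,D,np.linalg.norm(A-B),np.linalg.norm(C-D),np.linalg.norm(B-C),np.linalg.norm(A-D))
ctr=(A+B+C+D)/4; d=(A-B)/np.linalg.norm(A-B)+(D-C)/np.linalg.norm(D-C);d/=np.linalg.norm(d)
print("ctr",ctr,"dir",d,np.degrees(np.arctan2(d[1],d[0])))
n=np.array([-d[1],d[0],0])
for name,x,y,z in[("ridgeTopL",517,118,.086),("ridgeTopR",590,190,.086),("outerL",598,87,.074),("outerR",672,152,.074)]:
    p=q(x,y,z);print(name,p,(p-ctr)@d,(p-ctr)@n)
print("side tab", px2w("side",235,139,.076))
s=bot.get_obs()
from scipy.spatial.transform import Rotation as R
print(R.from_quat(s["tool_rot"]).as_matrix().round(3))
m=vision.camera_model("wrist");print(m["fov_y"],m["cx"],m["cy"],np.round(m["hand_eye"],3).tolist())
E
```

```text
[0.74852571 0.11103334 0.067     ] [0.46731548 0.21485769 0.067     ] [0.51011255 0.33273326 0.067     ] [0.79194709 0.22829603 0.067     ] 0.2997643911283742 0.3005625493712462 0.12540430439065908 0.12504380846186053
ctr [0.62947521 0.22173008 0.067     ] dir [ 0.93789734 -0.34691292  0.        ] -20.29861112285728
ridgeTopL [0.54663365 0.22867604 0.086     ] -0.08010652291966833 -0.022224206277771243
ridgeTopR [0.56245848 0.2716688  0.086     ] -0.08017919770758646 0.023588426318606994
outerL [0.49717945 0.25006286 0.074     ] -0.1339088476967751 -0.019321873001075962
outerR [0.51108191 0.29271255 0.074     ] -0.1356654896479511 0.025502102730057263
side tab [0.52771672 0.25302795 0.076     ]
[[-0.973  0.233 -0.   ]
 [ 0.233  0.973 -0.   ]
 [ 0.    -0.    -1.   ]]
65.70646984690485 258.84416539891225 196.44347904092615 [[0.001, -0.961, -0.276, 0.069], [1.0, 0.001, 0.0, -0.001], [-0.0, -0.276, 0.961, -0.143], [0.0, 0.0, 0.0, 1.0]]
```

Emit:
send_rows(motion="1 -4 -1 0 0.03; 1 -8.5 -2.5 0 0.06; 1 -13 -3.5 0 0.09; 1 -17.5 -4.7 0 0.12; 1 -22 -6 0 0.12")

```text
clock: 1.0
eef_pos: [0.3178, 0.3759, 0.2315]
tool_rot: [0.176, 0.984, 0.0, 0.0]
ft_force: [0.9, 1.3, -0.0]
grip_width: 0.0124
grasp_force: 0.0
```

```bash
cat >> h.py <<'E'
from scipy.spatial.transform import Rotation as R
def to_tool(t):
    s=bot.get_obs();M=R.from_quat(s["tool_rot"]).as_matrix()
    return 100*M.T@(np.array(t)-s["eef_pos"])
def st():
    s=bot.get_obs();M=R.from_quat(s["tool_rot"]).as_matrix()
    print(s["clock"],s["eef_pos"].round(4),"F",np.round(s["ft_force"],1),"w",s["grip_width"],"yaw x",np.degrees(np.arctan2(M[1,0],M[0,0])).round(2),"tilt",M[:,2].round(3))
E
python3 -c "
from h import *
st();print(to_tool([.527,.2617,.14]))"
```

```text
1.0 [0.3178 0.3759 0.2315] F [ 0.9  1.3 -0. ] w 0.012380735189379575 yaw x 159.67 tilt [ 0.     0.001 -1.   ]
[-23.58315792  -3.44368838   9.15319918]
```

Emit:
send_rows(motion="1 -4.5 -0.7 1.5 0; 1 -9.2 -1.4 3 0; 1 -13.8 -2.1 5 0; 1 -18.5 -2.8 7 0; 1 -23 -3.4 8 0")

```text
clock: 1.5
eef_pos: [0.5209, 0.2634, 0.1496]
tool_rot: [0.176, 0.984, -0.001, -0.001]
ft_force: [0.5, 1.3, -0.0]
grip_width: 0.0001
grasp_force: 0.0
```

```bash
python3 -c "
from h import *
st();im=vision.camera('wrist');cv2.imwrite('pics/w1.png',im[:,:,::-1])
print(boxes_of('wrist','tab_pad')[:2])
st();print(to_tool([.527,.2617,.14]))
im=vision.camera('scene')[150:350,235:455];cv2.imwrite('pics/s1.png',cv2.resize(im[:,:,::-1],None,fx=3,fy=3))
"
```

```text
1.5 [0.5209 0.2634 0.1496] F [ 0.5  1.3 -0. ] w 0.00011145264851780611 yaw x 159.67 tilt [-0.002 -0.001 -1.   ]
[{'rect': [260.4, 212.3, 136.7, 84.2], 'conf': 0.79}]
1.6 [0.5238 0.2611 0.1484] F [-1.1  0.5 -0.6] w 8.01323505945444e-06 yaw x 159.28 tilt [-0.001 -0.002 -1.   ]
[-0.28130088  0.16990019  0.8436757 ]
```

View pics/w1.png

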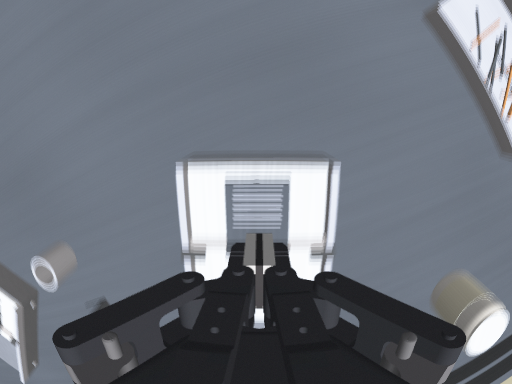

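The wrist view is slightly blurred but the case is centred under the fingers: the tab is at columns 228–288, rows 183–230, and the fingertips are at (260,235). I'll measure again at rest.

```bash
python3 -c "
from h import *
vision.camera('wrist')
s=bot.get_obs();im=vision.camera('wrist');b=boxes_of('wrist','tab_pad')[:1];print(b)
st();print(to_tool([.527,.2617,.14]))
c=im[150:262,170:350];cv2.imwrite('pics/w2.png',cv2.resize(c[:,:,::-1],None,fx=4,fy=4))
m=vision.camera_model('wrist');f=192/np.tan(np.radians(m['fov_y']/2));H=m['hand_eye'];M=R.from_quat(s['tool_rot']).as_matrix()
np.savez('w2.npz',M=M,p=s['eef_pos'])
"
```

```text
[{'rect': [259.9, 211.7, 134.5, 79.3], 'conf': 0.63}]
1.8 [0.5197 0.2653 0.1516] F [0.1 0.4 0.7] w -8.573945469394029e-06 yaw x 159.7 tilt [-0.  0. -1.]
[-0.81541353 -0.08706692  1.15603853]
```

View pics/w2.png

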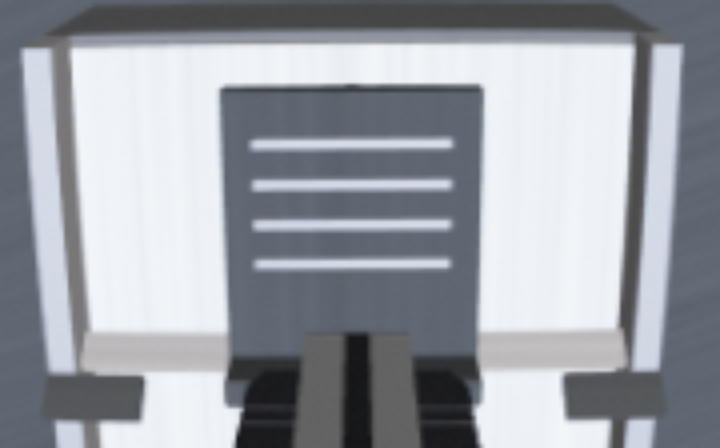

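The tab's outer corners are at crop px (221,88) and (482,88), and the ridge foot is at about (230,357) and (478,357). The hooks are well clear on both sides.

```bash
python3 -c "
from h import *
z=np.load('w2.npz');m=vision.camera_model('wrist');f=192/np.tan(np.radians(m['fov_y']/2));H=m['hand_eye']
def w(x,y,h):
    a=np.array([170+x/4-m['cx'],150+y/4-m['cy']]);r=np.hypot(*a);t=r/f
    d=z['M']@H[:3,:3]@np.r_[np.sin(t)*a/r,np.cos(t)];p=z['p']+z['M']@H[:3,3]
    return p+d*(h-p[2])/d[2]
a,b,c,d=w(221,88,.074),w(482,88,.074),w(478,357,.074),w(230,357,.074)
print(a,b,c,d,np.linalg.norm(a-b),np.linalg.norm(b-c),np.linalg.norm(c-d))
e=(a+b)/2;g=(c+d)/2;v=(g-e)/np.linalg.norm(g-e);print(e,g,np.degrees(np.arctan2(v[1],v[0])))
l=a-b;print('dir from edge',np.degrees(np.arctan2(l[1],l[0])), 'pad',e+v*.027)
for t in(e+v*.027,e+v*.038):print(to_tool([t[0],t[1],.074]))
"
```

```text
[0.48788716 0.24800268 0.074     ] [0.50504762 0.29404883 0.074     ] [0.55698566 0.27567888 0.074     ] [0.53952332 0.22874317 0.074     ] 0.049139893424162764 0.055090971876785536 0.050078874576643416
[0.49646739 0.27102576 0.074     ] [0.54825449 0.25221103 0.074     ] -19.966549491672183
dir from edge -110.43939761159757 pad [0.52184448 0.26180603 0.074     ]
[-0.33013428 -0.25682068  7.7561593 ]
[-1.43011598 -0.25048438  7.75583682]
```

Emit:
send_rows(motion="1 -0.8 -0.25 3.5 0; 1 -0.8 -0.25 6 0; 1 -0.8 -0.25 7.3 0; 1 -0.8 -0.25 8 0; 1 -0.8 -0.25 8.5 0")

```text
clock: 2.3
eef_pos: [0.5263, 0.2606, 0.0671]
tool_rot: [0.176, 0.984, 0.0, 0.0]
ft_force: [-1.8, -1.1, 3.8]
grip_width: -0.0003
grasp_force: 1.5
```

Emit:
send_rows(motion="1 0 0 0.25 0; 1 0 0 0.5 0; 1 0 0 0.5 0")

```text
clock: 2.6
eef_pos: [0.5274, 0.2602, 0.0622]
tool_rot: [0.176, 0.984, 0.001, 0.001]
ft_force: [-2.2, -0.7, 4.7]
grip_width: -0.0002
grasp_force: 2.0
```

Emit:
send_rows(motion="1 -0.5 0 0.1 0; 1 -1 0 0.1 0; 1 -1.5 0 0.1 0; 1 -2.2 0 0.1 0; 1 -3 0 0.1 0")

```text
clock: 3.1
eef_pos: [0.5561, 0.2497, 0.062]
tool_rot: [0.176, 0.984, 0.001, 0.001]
ft_force: [-2.2, -0.7, 7.6]
grip_width: 0.0004
grasp_force: 3.7
```

Emit:
send_rows(motion="1 -0.8 0 0 0; 1 -1.6 0 0 0; 1 -2.4 0 0 0; 1 -3.2 0 0 0; 1 -4 0 0 0")

```text
clock: 3.6
eef_pos: [0.5939, 0.2358, 0.0621]
tool_rot: [0.177, 0.984, 0.001, 0.001]
ft_force: [-2.9, -0.1, 6.6]
grip_width: 0.0001
grasp_force: 3.5
```

```bash
python3 -c "
from h import *
im=vision.camera('scene')[190:350,235:435];cv2.imwrite('pics/s2.png',cv2.resize(im[:,:,::-1],None,fx=3.5,fy=3.5));st()"
```

```text
3.65 [0.5954 0.2353 0.0621] F [-0.3 -1.3  4.6] w -0.00039421810105380465 yaw x 159.61 tilt [ 0.005  0.001 -1.   ]
```

View pics/s2.png

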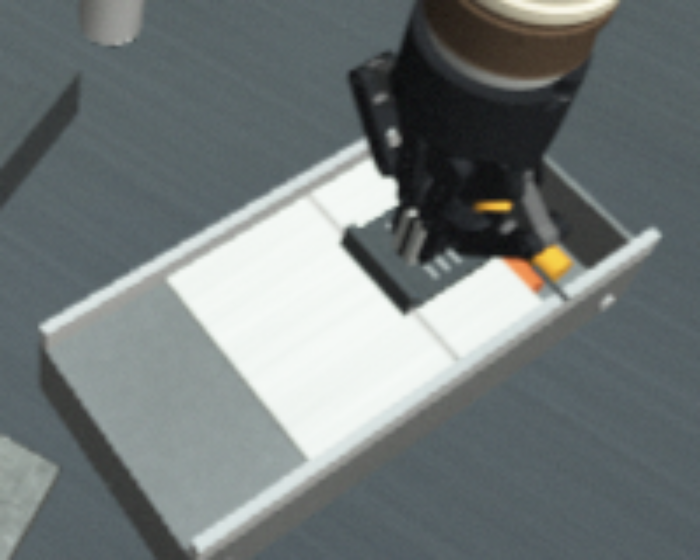

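The cover has slid past the hooks, and nozzles now show at lower right near crop px (540,265). I'll keep sliding to the stop.

Emit:
send_rows(motion="1 -0.8 0 0 0; 1 -1.6 0 0 0; 1 -2.4 0 0 0; 1 -3.2 0 0 0; 1 -3.8 0 0 0")

```text
clock: 4.15
eef_pos: [0.6297, 0.2227, 0.0621]
tool_rot: [0.177, 0.984, 0.001, 0.001]
ft_force: [-4.5, 1.9, 8.0]
grip_width: 0.0
grasp_force: 3.3
```

Emit:
send_rows(motion="1 -0.3 0 0 0; 1 -0.6 0 0 0; 1 -0.9 0 0 0; 1 -1 0 0 0")

```text
clock: 4.55
eef_pos: [0.6372, 0.2202, 0.062]
tool_rot: [0.176, 0.984, 0.002, -0.0]
ft_force: [-5.1, 2.1, 8.7]
grip_width: -0.0
grasp_force: 4.4
```

Emit:
send_rows(motion="1 -0.3 0 0 0; 1 -0.6 0 0 0; 1 -0.9 0 0 0; 1 -1.2 0 0 0; 1 -1.2 0 0 0")

```text
clock: 5.05
eef_pos: [0.6401, 0.2192, 0.0618]
tool_rot: [0.174, 0.985, 0.002, -0.009]
ft_force: [-25.0, 7.8, 18.3]
grip_width: -0.0002
grasp_force: 16.1
```

The stop is reached, with 25 N along the slide. I'll relax, then lift.

Emit:
send_rows(motion="1 0.8 0 -0.1 0; 1 1 0 -0.6 0; 1 1 0 -1.5 0; 1 1 0 -4 0; 1 1 0 -8 0")

```text
clock: 5.55
eef_pos: [0.6381, 0.2167, 0.1379]
tool_rot: [0.177, 0.984, -0.002, -0.003]
ft_force: [0.5, 0.4, -0.3]
grip_width: 0.0001
grasp_force: 0.0
```

Emit:
send_rows(motion="1 4 0 -2 0; 1 8 0 -4 0; 1 12 0 -6 0; 1 12 0 -6 0; 1 12 0 -6 0")

```text
clock: 6.05
eef_pos: [0.5276, 0.26, 0.2016]
tool_rot: [0.176, 0.984, 0.001, 0.001]
ft_force: [-0.1, -0.4, -0.6]
grip_width: 0.0002
grasp_force: 0.0
```

```bash
python3 -c "
from h import *
im=vision.camera('scene');cv2.imwrite('pics/s3.png',cv2.resize(im[190:350,235:435,::-1],None,fx=3.5,fy=3.5));st()"
```

```text
6.1 [0.5278 0.2595 0.2006] F [ 0.4 -0.7 -0.2] w -5.401808948428766e-05 yaw x 159.64 tilt [ 0.002 -0.    -1.   ]
```

View pics/s3.png

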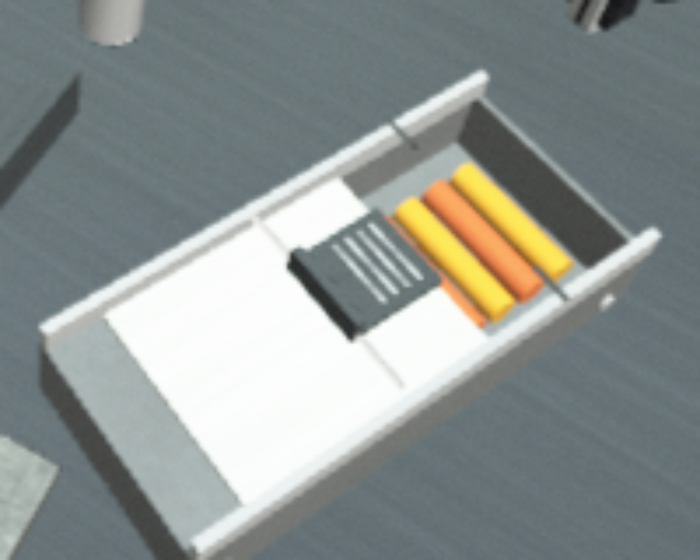

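The cover is open, the tab is up, and the nozzles are exposed. The ridge top corners are at about (289,262) and (352,328). I'll check the travel and hand in if it passes.

```bash
python3 -c "
from h import *
d=np.array([.938,-.347,0]);n=[]
for (x,y),o in (((289,262),[.5466,.2287,.086]),((352,328),[.5625,.2717,.086])):
    n.append((px2w('scene',235+x/3.5,190+y/3.5,.086)-o)@d)
print(n)
if np.mean(n)>.1: print(workorder.job_done())
"
```

```text
[np.float64(0.11336727514329911), np.float64(0.11092066230494045)]
the job is handed in; nothing more can be done
None
```

The larger case's cover is open to its stop (about 110 mm, measured from the scene camera), its tab is up again, the arm is clear and the smaller case was not touched; the job was handed in at about 6.1 s.

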